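# Charge the refillable spray can at the filling station

### The job

Get the shop's refillable spray can charging: take the black dust cover off the filling station's sprung ring and lay it in the empty white tub, then stand the wide aluminium can upright in the ring and push it straight down until the ring is on its stop. The station fills only while the can is held down, so finish with the gripper still on the can, holding it pressed fully down. Do not tip the can over, and leave the glue bottle, the slim spray can, the screwdriver and the tape measure where they are.

Things in the scene. Friction and masses are not known exactly. Their poses are not given: they have to be found in the camera images.
- station: Filling station, fixed: blue box base 45 mm tall, origin on the bench under the ring's centre, z up; it reaches 65 mm to -x, 125 mm to +x, 80 mm to each side. Steel air reservoir along y, 88 mm to +x of the ring's centre, 103 mm high; the gauge on it 125 mm high. Guide rods 58 mm either side of the ring in y, tops 95 mm high. Brass nipple under the ring's open middle, tip 71 mm high.
- seat (a point): Centre of the sprung ring's seat, the ledge (28 mm hole) on which the can's foot stands. Moves with the ring: 84 mm above the bench when up, 64 mm on its stop. The aluminium ring is a round cup, 56 mm inner diameter, its mouth flared to about 68 mm; the rim (76 mm outside) is 20 mm above the seat.
- cradle (a joint): How far the sprung ring is pressed down, in m: 0 up, 0.020 on its stop. The springs push back with about 5 N at the start of the stroke and 12 N at its end; the ring springs up again when let go.
- can: Wide refillable spray can, plain aluminium, loose, 0.2 to 0.4 kg, upright on the bench. Origin at the centre of its foot, z up its axis. Body 52 mm diameter, straight up to 112 mm; then rounded shoulder, brass collar 31 mm across, black spray head 20 mm across; 142 mm tall. The foot is a 10 mm skirt round a recess for the nipple. Best gripped from above across the body, 100 mm above the foot.
- cover: Black plastic dust cover, loose, 55 to 90 g, at the start in the mouth of the ring. Origin at the centre of its underside, z up. From below: spigot 50 mm diameter x 12 mm, flange 82 mm diameter x 5 mm (rests on the ring's rim), knob 26 mm diameter x 32 mm on top (17 to 49 mm above the origin).
- cover_flange (a point): Point on the dust cover's axis in the middle of its flange, 14.5 mm above its underside.
- tub: Empty white plastic tub, fixed to the bench, 150 mm (its x) x 120 mm (its y), 45 mm tall, open on top, walls and floor 4 mm. Origin at the centre of its underside.
- tub_in (a point): Centre of the tub's inner floor, 4 mm above the bench; axes as the tub's.
- glue: Bystander: white glue bottle, 60 mm diameter, 146 mm tall with a pointed grey nozzle. Origin at the centre of its foot. Loose, to be left alone.
- slim_can: Bystander: slim aluminium spray can with a white cap, 38 mm diameter, 147 mm tall, flat top. Origin at the centre of its foot. Loose, not refillable, to be left alone.
- screwdriver: Bystander: screwdriver 200 mm long lying on the bench along its x. To be left alone.
- tape: Bystander: dark tape measure 68 x 36 x 64 mm standing on the bench, origin under its centre. To be left alone.
Mind the look-alikes: they are no part of the job. What is shaped like the tub but pink is not meant. Leave any pink look-alike of the can alone.

How it is judged:
On the way, in this order (a step that is already met when the one before it is completed fails the run):
1. the dust cover lies in the white tub, let go and at rest (x of cover_flange in the frame of tub_in between -0.06 and 0.06 m and y of cover_flange in the frame of tub_in between -0.045 and 0.045 m and z of cover_flange in the frame of tub_in below 0.045 m and linear speed of cover below 0.02 m/s and contact force between the fingers and cover below 0.1 N), for 0.2 s.
2. the wide can stands upright in the ring and the gripper holds it pressed down on the stop (value of joint cradle above 0.0175 m and horizontal distance between can and seat below 0.004 m and distance between can and seat below 0.006 m and angle between can's own z axis and vertical below 0.08 rad and contact force between can and station above 6 N and contact force between the fingers and can above 3 N), for 0.5 s.
At the end, for the whole second after the job is handed in: The sprung ring is down at least 17.5 of its 20 mm; the wide can stands in it, foot on the seat (within 4 mm of its centre, upright within 4.5 degrees), pressing on the ring with more than 6 N and still held by the fingers (more than 3 N). The dust cover lies in the white tub, at rest and let go (all of step 1 and all of step 2); the arm keeps its last pose, push and grip.
It fails at once if glue disturbed (moved over 30 mm or tipped) (distance of glue from where it was at the start of the episode above 0.03 m or angle between glue's own z axis and vertical above 0.5 rad).
It fails at once if slim_can disturbed (moved over 30 mm or tipped) (distance of slim_can from where it was at the start of the episode above 0.03 m or angle between slim_can's own z axis and vertical above 0.5 rad).
It fails at once if screwdriver disturbed (moved over 30 mm) (distance of screwdriver from where it was at the start of the episode above 0.03 m).
It fails at once if tape disturbed (moved over 30 mm) (distance of tape from where it was at the start of the episode above 0.03 m).
It fails at once if the refillable can is tipped over (leaning more than 34 degrees) (angle between can's own z axis and vertical above 0.6 rad).
It also fails if it takes over 59 s, if anything falls off the work surface, if the arm or the gripper's body presses on something with over 40 N, if the wrist force passes 120 N, or if a joint passes its speed limit or range.

### The arm

A 6-joint arm with a two-finger parallel gripper is mounted at the origin on the work surface. World frame = base frame: x ahead of the robot, y to its left, z up, the work surface at z = 0. Lengths are in m, angles in rad, forces in N, time in s.
With the tool pointing down it reaches from about 0.275 to 0.725 m from the base axis. Payload 15.9 kg.
Tool frame: the origin (TCP) lies between the finger pads; the fingertips stand 19 mm ahead of it and the grasp point (between the pads) is the TCP; x points along the fingers, y is the direction in which the jaws open and shut, and the axes are right-handed (so a half turn about x gives the same grasp; the last joint's range is limited). The gripper opens to 85 mm and grips with 20 to 120 N. Pads are 22 mm wide; open, the fingers measure 114 mm over their backs; the gripper's body (76 mm by 85 mm) begins 54 mm behind the grasp point. The pads swing forward as they close: fully open they stand 13 mm farther back than shut.
Start: joints at [1.274, 0.213, -0.034, 1.323, 0, 1.571], TCP at [0.146, 0.478, 0.25] pointing down, gripper open.
Joint ranges: [-2.98, 2.98], [-0.74, 1.72], [-1.14, 1.35], [-2.1, 2.04], [-1.57, 1.44], [-3.14, 3.14]. Speed limits (rad/s): [1.89, 1.89, 2.39, 2.57, 3.14, 3.14].

### API

Orientations are given as a rotation vector (axis times angle).
In Python, from station import robot gives the robot as it stands.
- The arm moves only by the tool step_arm, never from a script. Its argument "commands" is a list of rows, each an object of numbers: "dx", "dy", "dz": the shift along the tool's x, y, z in cm; "yaw": the turn about the tool's x in degrees; "gripper": the opening, from 0 (shut) to 1 (fully open). In form: [{"dx": .., "dy": .., "dz": .., "yaw": .., "gripper": ..}, ...]. A call has exactly 5 rows; each row is the pose to reach, as a shift and turn from the pose commanded when the call began, along the tool's axes at that moment; what a row does not reach only later rows make up. A row lasts 1/12 s, in which the tool goes at most 41.7 mm and 7.16 degrees, less where a joint would pass 70% of its speed; a pose out of reach is approached as far as the arm can. A call with a gripper value outside its range is refused whole. The fingers move at their own pace and stop on an object; the grip force is fixed at half the most. Time passes only in rows, so rows that repeat a pose let the fingers close, or fill a call up. It gives the time, the measured TCP pose, the force and the opening at its end, in the units of the state.
- robot.get_state(): the state, without advancing time (a new reading comes with each control period).
- robot.get_image(name): name is "scene" or "top" or "wrist"; returns a dict with "frame" (400x640x3 uint8, red, green, blue), "intrinsics" (3x3 intrinsics, pixels), "cam_to_world" (4x4, takes a point from camera to world coordinates). Camera axes: x right, y up, looking along -z (the intrinsics and any distortion apply to the point x, -y, -z); pixel columns grow to the right and rows downward; lengths in m; the calibration is good to about 2 mm. The wrist camera is an equidistant fisheye: a pixel r from the principal point sees the ray r / f radians off the axis. A picture is of the moment at which its call begins. There is no depth.
- robot.close_job(): hands the job in, once; it reports no verdict.
The state is a dict: "clock": time; "joint_pos": joint angles; "qvel": joint speeds; "tau": joint torques, N m; "tcp_pos": TCP position; "tool_rot": TCP orientation; "force": force on the tool from outside, world axes, zero at the start; "wrist_torque": the same for the moment, N m; "grip_width": finger opening in m.
Only numpy, scipy, OpenCV 4.12 (cv2) and the standard library are available. Lean on these libraries where they do the work, as an engineer would, in place of code of your own. Each camera call takes 0.05 s, during which the arm holds its last target. There are 200 camera calls.

## Working session

There is one attempt and no reset: what is moved stays moved. The work goes in short steps, Python scripts to look and compute and a tool call to move; the robot and the scene stay as the last step left them, time stands still between calls to the robot, and variables do not carry over. Pictures are saved under pics/ and viewed, about 8 in all and at most 12, crops included, and the job is handed in when it is done.

Besides the shell and the picture viewer there is one more tool, called after "Request:" as name(argument=value, ...), one argument or row to a line, values as JSON. step_arm: Moves the arm, as the interface text tells. Its arguments: {"type":"object","properties":{"commands":{"type":"array","items":{"type":"object","properties":{"dx":{"type":"number"},"dy":{"type":"number"},"dz":{"type":"number"},"yaw":{"type":"number"},"gripper":{"type":"number"}}}}},"required":["commands"]}

```bash
mkdir -p pics; cat > h.py <<'E'
import numpy as np, cv2, pickle
from station import robot
def snap(n,tag):
    d=robot.get_image(n); pickle.dump(d,open(f'pics/{tag}.pkl','wb'))
    cv2.imwrite(f'pics/{tag}.png',np.ascontiguousarray(d['frame'][:,:,::-1])); return d
def load(tag): return pickle.load(open(f'pics/{tag}.pkl','rb'))
def ray(d,u,v):
    K=np.array(d['intrinsics']);T=np.array(d['cam_to_world'])
    r=np.array([(u-K[0,2])/K[0,0],-(v-K[1,2])/K[1,1],-1.]); return T[:3,3],T[:3,:3]@r
def at_z(d,u,v,z):
    o,r=ray(d,u,v); return (o+r*(z-o[2])/r[2]).round(4)
def proj(d,p):
    K=np.array(d['intrinsics']);T=np.array(d['cam_to_world'])
    c=T[:3,:3].T@(np.array(p)-T[:3,3]); return np.array([K[0,2]+K[0,0]*c[0]/-c[2],K[1,2]-K[1,1]*c[1]/-c[2]]).round(1)
E
python3 - <<'E'
from h import *
a=snap('scene','s0');b=snap('top','t0')
for d in(a,b): print(np.array(d['intrinsics']),np.array(d['cam_to_world']).round(3))
s=robot.get_state();print(s['tcp_pos'],s['tool_rot'],s['force'],s['grip_width'])
E
ls
```

```text
[[419.8245928    0.         316.7102084 ]
 [  0.         419.8245928  197.98653877]
 [  0.           0.           1.        ]] [[-0.66  -0.522  0.539  1.062]
 [ 0.751 -0.462  0.472  0.488]
 [ 0.003  0.717  0.697  0.848]
 [ 0.     0.     0.     1.   ]]
[[411.20164592   0.         323.27317659]
 [  0.         411.20164592 193.34983902]
 [  0.           0.           1.        ]] [[ 0.009  0.997 -0.076  0.435]
 [-1.     0.01   0.006 -0.02 ]
 [ 0.007  0.076  0.997  1.047]
 [ 0.     0.     0.     1.   ]]
[0.14614952 0.47787991 0.24987325] [ 0.23218983  1.55834763 -0.23373101] [0.31044057 0.56713829 0.70386523] 0.0853538742331496
h.py
pics
```

View pics/t0.png

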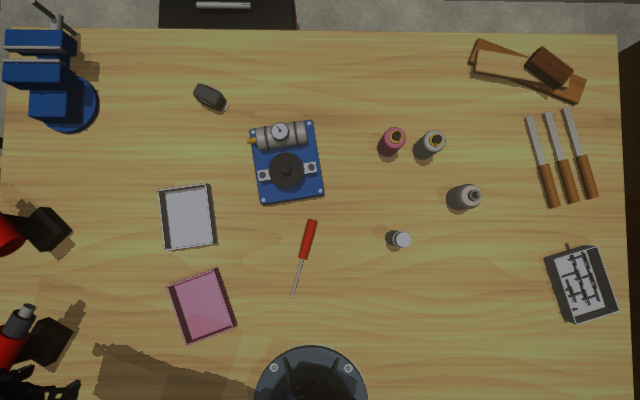

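View pics/s0.png

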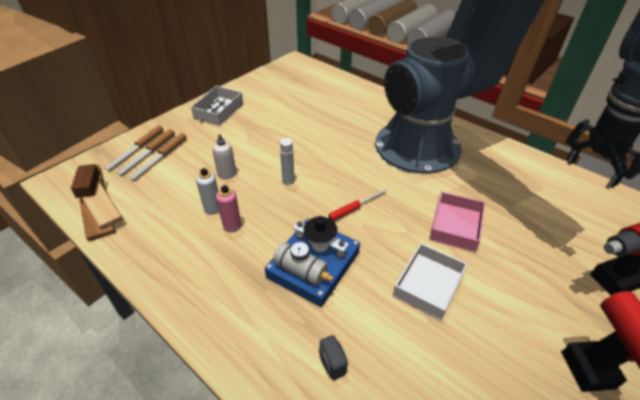

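Top view: white tub at (188,217), pink tub at (202,306), and the station with the black cover at (287,170). Can candidates are pink (392,140), aluminium with black head and brass collar (430,145), white-capped slim can (399,239) and glue (465,197). The one at (430,145) fits the description. I'll confirm it in an enlarged crop.

```bash
python3 - <<'E'
from h import *
i=cv2.imread('pics/t0.png');s=cv2.imread('pics/s0.png')
a=cv2.resize(i[110:220,245:355],None,fx=3.6,fy=3.6,interpolation=2)
b=cv2.resize(i[110:220,375:485],None,fx=3.6,fy=3.6,interpolation=2)
c=cv2.resize(s[125:180+60,180:290],(396,198*2+18))[:200] if 0 else cv2.resize(s[160:240,180:290],None,fx=2.4,fy=2.4)
d=cv2.resize(i[175:260,150:260],None,fx=2.35,fy=2.35)
o=np.zeros((600,800,3),np.uint8);o[:396,:396]=a;o[:396,400:796]=b;o[400:400+192,:264]=c;o[400:600,400:400+d.shape[1]]=d[:200]
cv2.imwrite('pics/c0.png',o)
E
```

```text
(no output)
```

View pics/c0.png

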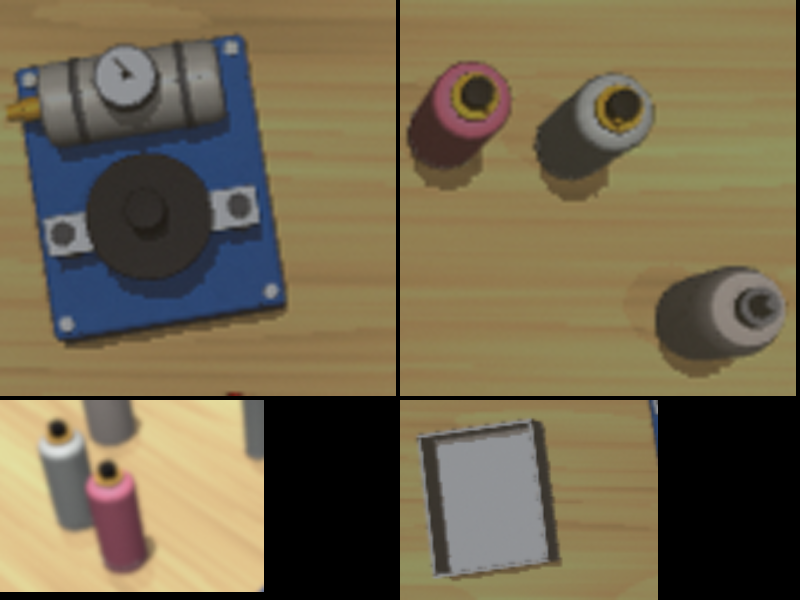

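```bash
python3 - <<'E'
from h import *
from scipy.spatial.transform import Rotation as R
d=load('t0');s=load('s0')
f=lambda x,y,z:at_z(d,245+x/3.6,110+y/3.6,z)
g=lambda x,y,z:at_z(d,375+(x-400)/3.6,110+y/3.6,z)
print('flange',f(149,216,.109),'knob',f(146,209,.141))
r1,r2=f(62,233,.095),f(240,207,.095);print('rods',r1,r2,(r1+r2)/2,np.linalg.norm(r1-r2),'yaw',np.degrees(np.arctan2(*(r1-r2)[[1,0]]))-90)
print('can head',g(625,104,.142),'collar',g(620,108,.122),'body',g(616,111,.112),'pink',g(478,95,.142),'glue',g(757,305,.146))
cs=[at_z(d,u,v,.045) for u,v in [(157.7,190.7),(208.7,183.5),(217.2,243.9),(165.3,250.3)]]
print('tub',np.mean(cs,0),cs)
# scene cross-check: can head, knob top
p=g(625,104,.142);print(proj(s,p),proj(s,f(146,209,.141)),proj(s,np.mean(cs,0)))
st=robot.get_state();print(R.from_rotvec(st['tool_rot']).as_matrix().round(3))
E
```

```text
flange [0.5598 0.0592 0.109 ] knob [0.5599 0.0584 0.141 ]
rods [0.55   0.1165 0.095 ] [0.5681 0.0016 0.095 ] [0.55905 0.05905 0.095  ] 0.1163168947315909 yaw 8.952140058332034
can head [ 0.6289 -0.2799  0.142 ] collar [ 0.6305 -0.2825  0.122 ] body [ 0.6307 -0.2827  0.112 ] pink [ 0.6335 -0.1886  0.142 ] glue [ 0.5042 -0.3582  0.146 ]
tub [0.451075 0.30345  0.045   ] [array([0.5143, 0.3775, 0.045 ]), array([0.5331, 0.2539, 0.045 ]), array([0.3867, 0.2289, 0.045 ]), array([0.3702, 0.3535, 0.045 ])]
[203.9 168.9] [319.7 217.8] [429.6 271.4]
[[-0.     0.292  0.956]
 [-0.001  0.956 -0.292]
 [-1.    -0.001  0.   ]]
```

Request:
step_arm(
  commands=[
    {"dy":-9.4,"dz":17.4,"gripper":1},
    {"dy":-9.4,"dz":17.4,"gripper":1},
    {"dy":-9.4,"dz":17.4,"gripper":1},
    {"dy":-9.4,"dz":17.4,"gripper":1},
    {"dy":-9.4,"dz":17.4,"gripper":1},
  ],
)

```text
invalid input
```

Request:
step_arm(
  commands=[
    {"dy":-9.4,"dz":17.4,"gripper":1},
    {"dy":-9.4,"dz":17.4,"gripper":1},
    {"dy":-9.4,"dz":17.4,"gripper":1},
    {"dy":-9.4,"dz":17.4,"gripper":1},
    {"dy":-9.4,"dz":17.4,"gripper":1},
  ],
)

```text
invalid input
```

All keys seem required.

Request:
step_arm(
  commands=[
    {"dx":0,"dy":-9.4,"dz":17.4,"yaw":0,"gripper":1},
    {"dx":0,"dy":-9.4,"dz":17.4,"yaw":0,"gripper":1},
    {"dx":0,"dy":-9.4,"dz":17.4,"yaw":0,"gripper":1},
    {"dx":0,"dy":-9.4,"dz":17.4,"yaw":0,"gripper":1},
    {"dx":0,"dy":-9.4,"dz":17.4,"yaw":0,"gripper":1},
  ],
)

```text
clock: 0.52
tcp_pos: [0.2864, 0.335, 0.2502]
tool_rot: [0.233, 1.558, -0.234]
force: [0.7, 0.4, -0.5]
grip_width: 0.0852
```

Request:
step_arm(
  commands=[
    {"dx":0,"dy":-9.4,"dz":17.4,"yaw":0,"gripper":1},
    {"dx":0,"dy":-9.4,"dz":17.4,"yaw":0,"gripper":1},
    {"dx":0,"dy":-9.4,"dz":17.4,"yaw":0,"gripper":1},
    {"dx":0,"dy":-9.4,"dz":17.4,"yaw":0,"gripper":1},
    {"dx":0,"dy":-9.4,"dz":17.4,"yaw":0,"gripper":1},
  ],
)

```text
clock: 0.93
tcp_pos: [0.4256, 0.194, 0.2502]
tool_rot: [0.234, 1.558, -0.234]
force: [0.8, 0.7, 0.2]
grip_width: 0.0854
```

Request:
step_arm(
  commands=[
    {"dx":0,"dy":-9.3,"dz":17.0,"yaw":0,"gripper":1},
    {"dx":0,"dy":-9.3,"dz":17.0,"yaw":0,"gripper":1},
    {"dx":0,"dy":-9.3,"dz":17.0,"yaw":0,"gripper":1},
    {"dx":0,"dy":-9.3,"dz":17.0,"yaw":0,"gripper":1},
    {"dx":0,"dy":-9.3,"dz":17.0,"yaw":0,"gripper":1},
  ],
)

```text
clock: 1.35
tcp_pos: [0.5611, 0.0549, 0.2497]
tool_rot: [0.234, 1.558, -0.235]
force: [0.6, 0.6, 0.2]
grip_width: 0.0852
```

```bash
python3 - <<'E'
from h import *
from scipy.spatial.transform import Rotation as R
d=snap('wrist','w1');print(d['intrinsics']);s=robot.get_state();print(s['tcp_pos'],s['joint_pos'],s['force'])
T=np.array(d['cam_to_world']);print(T.round(3))
E
```

```text
[[309.70691629   0.         317.13969579]
 [  0.         309.70691629 196.04672852]
 [  0.           0.           1.        ]]
[0.56297872 0.05274376 0.24906798] [ 0.0941708   0.35154844  0.14826399  1.36802551 -0.00144224  0.39444608] [-2.78459507 -3.72838318 -2.54470968]
[[ 0.294 -0.914 -0.281  0.489]
 [ 0.956  0.281  0.086  0.078]
 [ 0.    -0.293  0.956  0.373]
 [ 0.     0.     0.     1.   ]]
```

View pics/w1.png

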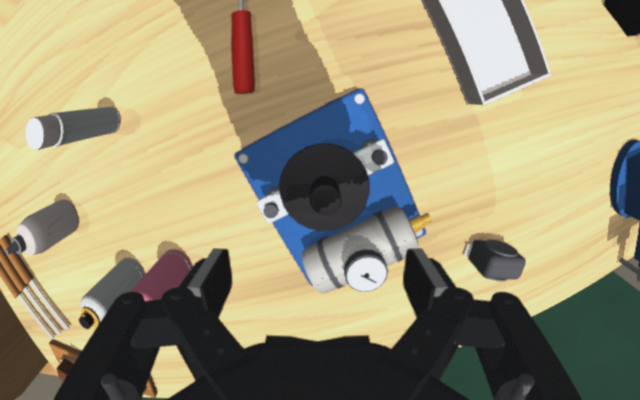

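Wrist view: cover flange centred near (325,187), knob top near (324,193). Cross-check by fisheye.

```bash
cat >> h.py <<'E'
def fish(d,u,v,z):
    K=np.array(d['intrinsics']);T=np.array(d['cam_to_world'])
    p=np.array([u-K[0,2],v-K[1,2]]);r=np.hypot(*p);t=r/K[0,0]
    c=np.array([np.sin(t)*p[0]/r,-np.sin(t)*p[1]/r,-np.cos(t)]);w=T[:3,:3]@c
    return (T[:3,3]+w*(z-T[2,3])/w[2]).round(4)
def go(p,z=None):
    from scipy.spatial.transform import Rotation as R
    s=robot.get_state();e=np.array(p)-s['tcp_pos']
    print('tcp',np.round(s['tcp_pos'],4),'shift cm',(R.from_rotvec(s['tool_rot']).as_matrix().T@e*100).round(2),'F',np.round(s['force'],1),'grip',round(s['grip_width'],4),'t',s['clock'])
E
python3 - <<'E'
from h import *
d=load('w1')
print(fish(d,325,187,.109),fish(d,324,193,.141),'rods',fish(d,270,210,.095),fish(d,379,157,.095))
go([.5598,.0588,.132])
E
```

```text
[0.5609 0.0634 0.109 ] [0.5566 0.063  0.141 ] rods [0.5711 0.0056 0.095 ] [0.5517 0.1186 0.095 ]
tcp [0.563  0.0527 0.2491] shift cm [11.71  0.5  -0.48] F [-2.8 -3.7 -2.5] grip 0.0854 t 1.4
```

Request:
step_arm(
  commands=[
    {"dx":3,"dy":0.3,"dz":0,"yaw":0,"gripper":1},
    {"dx":6,"dy":0.3,"dz":0,"yaw":0,"gripper":1},
    {"dx":8,"dy":0.3,"dz":0,"yaw":0,"gripper":1},
    {"dx":8,"dy":0.3,"dz":0,"yaw":0,"gripper":1},
    {"dx":8,"dy":0.3,"dz":0,"yaw":0,"gripper":1},
  ],
)

```text
clock: 1.82
tcp_pos: [0.5596, 0.0608, 0.17]
tool_rot: [0.233, 1.56, -0.233]
force: [0.3, 0.2, 0.1]
grip_width: 0.0853
```

Request:
step_arm(
  commands=[
    {"dx":2,"dy":0,"dz":0,"yaw":0,"gripper":1},
    {"dx":3.7,"dy":0,"dz":0,"yaw":0,"gripper":1},
    {"dx":3.7,"dy":0,"dz":0,"yaw":0,"gripper":1},
    {"dx":3.7,"dy":0,"dz":0,"yaw":0,"gripper":0},
    {"dx":3.7,"dy":0,"dz":0,"yaw":0,"gripper":0},
  ],
)

```text
clock: 2.23
tcp_pos: [0.5611, 0.0609, 0.1353]
tool_rot: [0.233, 1.556, -0.232]
force: [0.2, 0.0, 0.7]
grip_width: 0.0636
```

Request:
step_arm(
  commands=[
    {"dx":0,"dy":0,"dz":0,"yaw":0,"gripper":0},
    {"dx":0,"dy":0,"dz":0,"yaw":0,"gripper":0},
    {"dx":0,"dy":0,"dz":0,"yaw":0,"gripper":0},
    {"dx":0,"dy":0,"dz":0,"yaw":0,"gripper":0},
    {"dx":0,"dy":0,"dz":0,"yaw":0,"gripper":0},
  ],
)

```text
clock: 2.65
tcp_pos: [0.5607, 0.0608, 0.1339]
tool_rot: [0.233, 1.557, -0.233]
force: [0.2, 0.6, 4.8]
grip_width: 0.024
```

Request:
step_arm(
  commands=[
    {"dx":0,"dy":0,"dz":0,"yaw":0,"gripper":0},
    {"dx":0,"dy":0,"dz":0,"yaw":0,"gripper":0},
    {"dx":0,"dy":0,"dz":0,"yaw":0,"gripper":0},
    {"dx":0,"dy":0,"dz":0,"yaw":0,"gripper":0},
    {"dx":0,"dy":0,"dz":0,"yaw":0,"gripper":0},
  ],
)

```text
clock: 3.07
tcp_pos: [0.5606, 0.0608, 0.1335]
tool_rot: [0.233, 1.558, -0.233]
force: [2.9, 0.7, 4.8]
grip_width: 0.0241
```

Request:
step_arm(
  commands=[
    {"dx":-1,"dy":0,"dz":0,"yaw":0,"gripper":0},
    {"dx":-2.5,"dy":0,"dz":0,"yaw":0,"gripper":0},
    {"dx":-5,"dy":0,"dz":0,"yaw":0,"gripper":0},
    {"dx":-7,"dy":0,"dz":0,"yaw":0,"gripper":0},
    {"dx":-7,"dy":0,"dz":0,"yaw":0,"gripper":0},
  ],
)

```text
clock: 3.48
tcp_pos: [0.5612, 0.0609, 0.2073]
tool_rot: [0.234, 1.555, -0.232]
force: [1.4, 0.4, -0.6]
grip_width: 0.0243
```

```bash
python3 - <<'E'
from h import *
go([.451,.303,.204])
E
```

```text
tcp [0.5612 0.0609 0.2073] shift cm [  0.3   19.93 -17.61] F [ 1.4  0.4 -0.6] grip 0.0243 t 3.4833
```

Request:
step_arm(
  commands=[
    {"dx":0,"dy":2,"dz":-1.8,"yaw":0,"gripper":0},
    {"dx":0,"dy":4.5,"dz":-4,"yaw":0,"gripper":0},
    {"dx":0,"dy":7,"dz":-6.2,"yaw":0,"gripper":0},
    {"dx":0,"dy":9.5,"dz":-8.4,"yaw":0,"gripper":0},
    {"dx":0,"dy":12,"dz":-10.6,"yaw":0,"gripper":0},
  ],
)

```text
clock: 3.9
tcp_pos: [0.4925, 0.2075, 0.2031]
tool_rot: [0.233, 1.559, -0.234]
force: [0.4, 0.6, -1.2]
grip_width: 0.0241
```

Request:
step_arm(
  commands=[
    {"dx":0,"dy":2.5,"dz":-2.2,"yaw":0,"gripper":0},
    {"dx":0,"dy":5,"dz":-4.4,"yaw":0,"gripper":0},
    {"dx":0,"dy":7,"dz":-6.2,"yaw":0,"gripper":0},
    {"dx":0,"dy":7.9,"dz":-7.0,"yaw":0,"gripper":0},
    {"dx":0,"dy":7.9,"dz":-7.0,"yaw":0,"gripper":0},
  ],
)

```text
clock: 4.32
tcp_pos: [0.4487, 0.3042, 0.203]
tool_rot: [0.23, 1.56, -0.231]
force: [-0.1, 0.3, -0.8]
grip_width: 0.0242
```

Request:
step_arm(
  commands=[
    {"dx":2,"dy":0,"dz":0,"yaw":0,"gripper":0},
    {"dx":5,"dy":0,"dz":0,"yaw":0,"gripper":0},
    {"dx":8,"dy":0,"dz":0,"yaw":0,"gripper":0},
    {"dx":10,"dy":0,"dz":0,"yaw":0,"gripper":0},
    {"dx":10,"dy":0,"dz":0,"yaw":0,"gripper":0},
  ],
)

```text
clock: 4.73
tcp_pos: [0.4484, 0.2999, 0.0993]
tool_rot: [0.23, 1.563, -0.238]
force: [-0.8, -0.5, -1.6]
grip_width: 0.0248
```

```bash
python3 - <<'E'
from h import *
go([.451,.303,.046]); snap('top','t2');d=snap('scene','s2')
i=cv2.imread('pics/t2.png')[150:270,130:290];j=cv2.imread('pics/s2.png')[200:330,360:520]
cv2.imwrite('pics/c2.png',np.hstack([cv2.resize(i,(400,300)),cv2.resize(j,(400,300))]))
E
```

```text
tcp [0.4484 0.2999 0.0993] shift cm [5.33 0.4  0.18] F [-0.8 -0.5 -1.6] grip 0.0248 t 4.7333
```

View pics/c2.png

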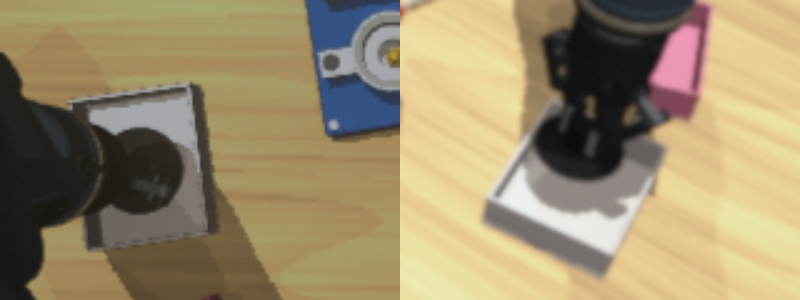

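The cover is over the tub and the ring is bare. Lower and release with a part opening.

Request:
step_arm(
  commands=[
    {"dx":2,"dy":0.2,"dz":0.1,"yaw":0,"gripper":0},
    {"dx":4,"dy":0.2,"dz":0.1,"yaw":0,"gripper":0},
    {"dx":4.8,"dy":0.2,"dz":0.1,"yaw":0,"gripper":0},
    {"dx":5.2,"dy":0.2,"dz":0.1,"yaw":0,"gripper":0},
    {"dx":5.2,"dy":0.2,"dz":0.1,"yaw":0,"gripper":0},
  ],
)

```text
clock: 5.25
tcp_pos: [0.452, 0.3041, 0.0519]
tool_rot: [0.233, 1.558, -0.233]
force: [-0.3, 0.0, -1.9]
grip_width: 0.0243
```

Request:
step_arm(
  commands=[
    {"dx":0,"dy":0,"dz":0,"yaw":0,"gripper":0.3},
    {"dx":0,"dy":0,"dz":0,"yaw":0,"gripper":0.5},
    {"dx":0,"dy":0,"dz":0,"yaw":0,"gripper":0.5},
    {"dx":0,"dy":0,"dz":0,"yaw":0,"gripper":0.5},
    {"dx":0,"dy":0,"dz":0,"yaw":0,"gripper":0.5},
  ],
)

```text
clock: 5.67
tcp_pos: [0.4519, 0.3043, 0.0517]
tool_rot: [0.233, 1.558, -0.233]
force: [0.4, -0.9, 0.3]
grip_width: 0.0425
```

Request:
step_arm(
  commands=[
    {"dx":-2,"dy":0,"dz":0,"yaw":0,"gripper":0.5},
    {"dx":-6,"dy":0,"dz":0,"yaw":0,"gripper":0.5},
    {"dx":-10,"dy":0,"dz":0,"yaw":0,"gripper":0.5},
    {"dx":-14,"dy":0,"dz":0,"yaw":0,"gripper":0.5},
    {"dx":-18,"dy":0,"dz":0,"yaw":0,"gripper":0.5},
  ],
)

```text
clock: 6.08
tcp_pos: [0.4513, 0.3039, 0.2335]
tool_rot: [0.233, 1.558, -0.233]
force: [1.5, 0.2, -0.2]
grip_width: 0.0427
```

Request:
step_arm(
  commands=[
    {"dx":0,"dy":-2,"dz":1.3,"yaw":0,"gripper":1},
    {"dx":0,"dy":-5,"dz":3.3,"yaw":0,"gripper":1},
    {"dx":0,"dy":-8.3,"dz":5.6,"yaw":0,"gripper":1},
    {"dx":0,"dy":-11.6,"dz":7.8,"yaw":0,"gripper":1},
    {"dx":0,"dy":-15,"dz":10,"yaw":0,"gripper":1},
  ],
)

```text
clock: 6.5
tcp_pos: [0.5036, 0.13, 0.2316]
tool_rot: [0.232, 1.558, -0.232]
force: [0.7, 1.5, -0.2]
grip_width: 0.0853
```

```bash
python3 - <<'E'
from h import *
go([.63,-.282,.234]); d=snap('top','t3')
i=cv2.imread('pics/t3.png');a=cv2.resize(i[120:220,240:340],(400,400),interpolation=2);b=cv2.resize(i[170:270,140:240],(400,400),interpolation=2)
cv2.imwrite('pics/c3.png',np.hstack([a,b]))
E
```

```text
tcp [0.5036 0.13   0.2316] shift cm [ -0.24 -35.72  24.11] F [ 0.7  1.5 -0.2] grip 0.0853 t 6.5
```

View pics/c3.png

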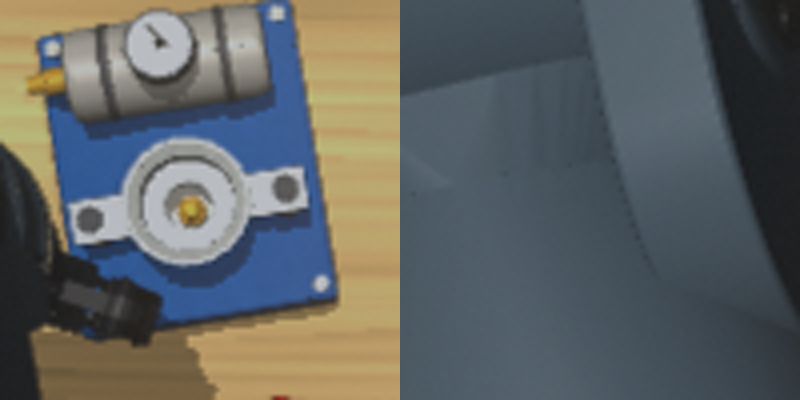

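The right half is hidden by the arm, so the tub gets checked later. Left half: bare ring with rim centre at crop (185.5,202.5) and brass nipple at (190,210).

```bash
python3 - <<'E'
from h import *
d=load('t3');f=lambda x,y,z:at_z(d,240+x/4-.375,120+y/4-.375,z)
print(f(185.5,202.5,.104),f(190,210,.071),f(90,220,.095),f(287,190,.095),(f(90,220,.095)+f(287,190,.095))/2)
E
```

```text
[0.5599 0.0605 0.104 ] [0.5597 0.0606 0.071 ] [0.5502 0.1167 0.095 ] [0.569  0.0023 0.095 ] [0.5596 0.0595 0.095 ]
```

Request:
step_arm(
  commands=[
    {"dx":0,"dy":-3.4,"dz":2.3,"yaw":0,"gripper":1},
    {"dx":0,"dy":-6.8,"dz":4.6,"yaw":0,"gripper":1},
    {"dx":0,"dy":-10.2,"dz":6.9,"yaw":0,"gripper":1},
    {"dx":0,"dy":-13.6,"dz":9.2,"yaw":0,"gripper":1},
    {"dx":0,"dy":-17,"dz":11.5,"yaw":0,"gripper":1},
  ],
)

```text
clock: 6.97
tcp_pos: [0.5639, -0.0667, 0.2316]
tool_rot: [0.233, 1.558, -0.233]
force: [0.3, 1.3, -0.5]
grip_width: 0.0852
```

Request:
step_arm(
  commands=[
    {"dx":0,"dy":-3.4,"dz":2.3,"yaw":5,"gripper":1},
    {"dx":0,"dy":-6.8,"dz":4.6,"yaw":12,"gripper":1},
    {"dx":0,"dy":-10.2,"dz":6.9,"yaw":19,"gripper":1},
    {"dx":0,"dy":-13.6,"dz":9.2,"yaw":26,"gripper":1},
    {"dx":0,"dy":-17,"dz":11.5,"yaw":33,"gripper":1},
  ],
)

```text
clock: 7.38
tcp_pos: [0.6241, -0.2629, 0.2315]
tool_rot: [0.686, 1.459, -0.686]
force: [-0.0, 0.6, 1.3]
grip_width: 0.0851
```

Request:
step_arm(
  commands=[
    {"dx":0,"dy":0,"dz":0,"yaw":0,"gripper":1},
    {"dx":0,"dy":0,"dz":0,"yaw":0,"gripper":1},
    {"dx":0,"dy":0,"dz":0,"yaw":0,"gripper":1},
    {"dx":0,"dy":0,"dz":0,"yaw":0,"gripper":1},
    {"dx":0,"dy":0,"dz":0,"yaw":0,"gripper":1},
  ],
)

```text
clock: 7.8
tcp_pos: [0.624, -0.2596, 0.232]
tool_rot: [0.68, 1.461, -0.68]
force: [0.1, -0.0, -0.9]
grip_width: 0.0855
```

```bash
python3 - <<'E'
from h import *
go([.63,-.282,.18]); snap('wrist','w4'); d=snap('top','t4')
i=cv2.imread('pics/t4.png');print(np.array(robot.get_state()['joint_pos']).round(2))
b=i[170:270,140:240];cv2.imwrite('pics/c4.png',np.hstack([cv2.resize(b,(260,260),interpolation=2),cv2.resize(cv2.imread('pics/w4.png'),(540,338))[:260]]) if 0 else np.vstack([cv2.imread('pics/w4.png'),np.hstack([cv2.resize(b,(190,190),interpolation=2),np.zeros((190,450,3),np.uint8)])]))
E
```

```text
tcp [ 0.624  -0.2596  0.232 ] shift cm [ 5.2  -0.98  2.1 ] F [ 0.1 -0.  -0.9] grip 0.0855 t 7.8
[-0.39  0.61  0.51  1.47  0.    0.48]
```

View pics/c4.png

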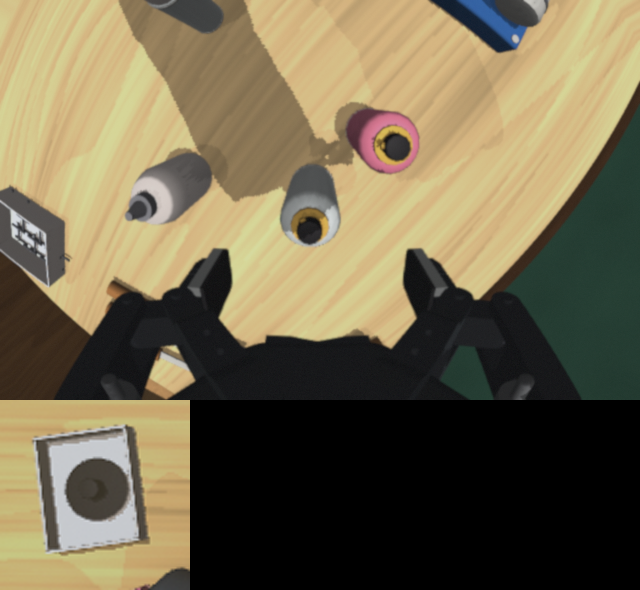

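The cover lies flat inside the white tub. Can head top is at wrist pixel (309,230).

```bash
python3 - <<'E'
from h import *
d=load('w4')
print(fish(d,309,230,.142),fish(d,310,219,.112),fish(d,398,146,.142))
t=load('t4');print('cover',at_z(t,140+98*100/190,170+(489-400)*100/190,.021))
go([.630,-.2825,.234])
E
```

```text
[ 0.6303 -0.2756  0.142 ] [ 0.6322 -0.2777  0.112 ] [ 0.6377 -0.1859  0.142 ]
cover [0.4518 0.3005 0.021 ]
tcp [ 0.624  -0.2598  0.2319] shift cm [-0.21 -1.    2.12] F [-0.3  0.1 -0.1] grip 0.0855 t 7.9
```

Request:
step_arm(
  commands=[
    {"dx":0,"dy":-0.8,"dz":2.0,"yaw":0,"gripper":1},
    {"dx":1,"dy":-0.8,"dz":2.0,"yaw":0,"gripper":1},
    {"dx":3,"dy":-0.8,"dz":2.0,"yaw":0,"gripper":1},
    {"dx":5,"dy":-0.8,"dz":2.0,"yaw":0,"gripper":1},
    {"dx":5,"dy":-0.8,"dz":2.0,"yaw":0,"gripper":1},
  ],
)

```text
clock: 8.32
tcp_pos: [0.6293, -0.2802, 0.1778]
tool_rot: [0.681, 1.466, -0.681]
force: [-0.5, 0.2, -0.6]
grip_width: 0.0851
```

Request:
step_arm(
  commands=[
    {"dx":2,"dy":0,"dz":0,"yaw":0,"gripper":1},
    {"dx":4,"dy":0,"dz":0,"yaw":0,"gripper":1},
    {"dx":6,"dy":0,"dz":0,"yaw":0,"gripper":1},
    {"dx":8.1,"dy":0,"dz":0,"yaw":0,"gripper":1},
    {"dx":8.1,"dy":0,"dz":0,"yaw":0,"gripper":1},
  ],
)

```text
clock: 8.73
tcp_pos: [0.6292, -0.2802, 0.0975]
tool_rot: [0.681, 1.466, -0.681]
force: [-0.3, 0.2, -0.3]
grip_width: 0.0857
```

Request:
step_arm(
  commands=[
    {"dx":0,"dy":0,"dz":0,"yaw":0,"gripper":0.9},
    {"dx":0,"dy":0,"dz":0,"yaw":0,"gripper":0.82},
    {"dx":0,"dy":0,"dz":0,"yaw":0,"gripper":0.74},
    {"dx":0,"dy":0,"dz":0,"yaw":0,"gripper":0.66},
    {"dx":0,"dy":0,"dz":0,"yaw":0,"gripper":0.58},
  ],
)

```text
clock: 9.15
tcp_pos: [0.6316, -0.2815, 0.102]
tool_rot: [0.681, 1.459, -0.681]
force: [0.9, -0.5, 6.5]
grip_width: 0.0503
```

Request:
step_arm(
  commands=[
    {"dx":0,"dy":0,"dz":0,"yaw":0,"gripper":0.5},
    {"dx":0,"dy":0,"dz":0,"yaw":0,"gripper":0.4},
    {"dx":0,"dy":0,"dz":0,"yaw":0,"gripper":0.3},
    {"dx":0,"dy":0,"dz":0,"yaw":0,"gripper":0.3},
    {"dx":0,"dy":0,"dz":0,"yaw":0,"gripper":0.3},
  ],
)

```text
clock: 9.57
tcp_pos: [0.6316, -0.2816, 0.102]
tool_rot: [0.681, 1.459, -0.681]
force: [1.3, 1.2, 9.3]
grip_width: 0.0504
```

```bash
python3 - <<'E'
from h import *
go([.5597,.060,.26]); snap('wrist','w5');print(np.array(robot.get_state()['joint_pos']).round(2))
cv2.imwrite('pics/c5.png',cv2.resize(cv2.imread('pics/w5.png')[130:330,160:480],(800,500),interpolation=2))
E
```

```text
tcp [ 0.6316 -0.2816  0.102 ] shift cm [-15.84  16.47 -30.75] F [1.3 1.2 9.3] grip 0.0504 t 9.5667
[-0.42  0.67  0.28  1.18  0.    0.45]
```

View pics/c5.png

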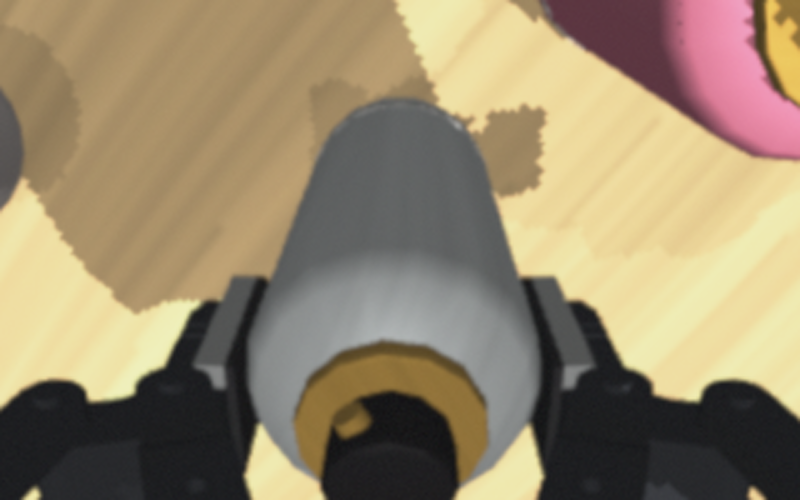

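```bash
python3 - <<'E'
from h import *
from scipy.spatial.transform import Rotation as R
d=load('w5');s=robot.get_state();M=R.from_rotvec(s['tool_rot']).as_matrix();t=np.array(s['tcp_pos'])
q=lambda x,y,z:(M.T@(fish(d,160+x/2.5-.3,130+y/2.5-.3,z)-t)*1000).round(1)
print('foot edge in tool mm',q(398,99,0),'collar far edge top',q(390,341,.122),'collar L,R',q(295,425,.122),q(488,425,.122), 'head',q(392,440,.142))
E
```

```text
foot edge in tool mm [102.    1.9 -27.5] collar far edge top [-20.    0.1 -16.1] collar L,R [-19.9 -15.5   0.3] [-19.9  16.1   0.3] head [-39.9   0.5 -12.1]
```

Request:
step_arm(
  commands=[
    {"dx":-1,"dy":0,"dz":0,"yaw":0,"gripper":0.3},
    {"dx":-3.5,"dy":0,"dz":0,"yaw":0,"gripper":0.3},
    {"dx":-7,"dy":0,"dz":0,"yaw":0,"gripper":0.3},
    {"dx":-10,"dy":0,"dz":0,"yaw":0,"gripper":0.3},
    {"dx":-13,"dy":0,"dz":0,"yaw":0,"gripper":0.3},
  ],
)

```text
clock: 10.03
tcp_pos: [0.6303, -0.2813, 0.2329]
tool_rot: [0.681, 1.461, -0.681]
force: [1.8, -0.3, -1.5]
grip_width: 0.0502
```

Request:
step_arm(
  commands=[
    {"dx":-1.5,"dy":0,"dz":0,"yaw":0,"gripper":0.3},
    {"dx":-3.5,"dy":0,"dz":0,"yaw":0,"gripper":0.3},
    {"dx":-3.5,"dy":0,"dz":0,"yaw":0,"gripper":0.3},
    {"dx":-3.5,"dy":0,"dz":0,"yaw":0,"gripper":0.3},
    {"dx":-3.5,"dy":0,"dz":0,"yaw":0,"gripper":0.3},
  ],
)

```text
clock: 10.45
tcp_pos: [0.6305, -0.2813, 0.2644]
tool_rot: [0.682, 1.462, -0.682]
force: [1.0, 0.6, -2.7]
grip_width: 0.0503
```

```bash
python3 - <<'E'
from h import *
go([.5597,.060,.265]);print(np.array(robot.get_state()['joint_pos']).round(2))
E
```

```text
tcp [ 0.6305 -0.2813  0.2644] shift cm [ -0.04  16.51 -30.7 ] F [ 1.   0.6 -2.7] grip 0.0503 t 10.45
[-0.42  0.66  0.68  1.59 -0.    0.45]
```

Request:
step_arm(
  commands=[
    {"dx":0,"dy":0.7,"dz":-1.3,"yaw":0,"gripper":0.3},
    {"dx":0,"dy":2.3,"dz":-4.3,"yaw":0,"gripper":0.3},
    {"dx":0,"dy":4.0,"dz":-7.5,"yaw":0,"gripper":0.3},
    {"dx":0,"dy":5.8,"dz":-10.8,"yaw":0,"gripper":0.3},
    {"dx":0,"dy":7.5,"dz":-14,"yaw":0,"gripper":0.3},
  ],
)

```text
clock: 10.87
tcp_pos: [0.5967, -0.1243, 0.2638]
tool_rot: [0.682, 1.463, -0.682]
force: [0.8, 0.7, -1.9]
grip_width: 0.0502
```

Request:
step_arm(
  commands=[
    {"dx":0,"dy":1.8,"dz":-3.3,"yaw":0,"gripper":0.3},
    {"dx":0,"dy":3.5,"dz":-6.5,"yaw":0,"gripper":0.3},
    {"dx":0,"dy":5.2,"dz":-9.7,"yaw":0,"gripper":0.3},
    {"dx":0,"dy":6.9,"dz":-12.8,"yaw":0,"gripper":0.3},
    {"dx":0,"dy":8.2,"dz":-15.2,"yaw":0,"gripper":0.3},
  ],
)

```text
clock: 11.28
tcp_pos: [0.5617, 0.0456, 0.2642]
tool_rot: [0.68, 1.463, -0.681]
force: [0.5, 0.1, -2.8]
grip_width: 0.0504
```

Request:
step_arm(
  commands=[
    {"dx":0,"dy":0.7,"dz":-1.4,"yaw":0,"gripper":0.3},
    {"dx":0,"dy":0.7,"dz":-1.4,"yaw":0,"gripper":0.3},
    {"dx":0.5,"dy":0.7,"dz":-1.4,"yaw":0,"gripper":0.3},
    {"dx":2,"dy":0.7,"dz":-1.4,"yaw":0,"gripper":0.3},
    {"dx":3,"dy":0.7,"dz":-1.4,"yaw":0,"gripper":0.3},
  ],
)

```text
clock: 11.7
tcp_pos: [0.5593, 0.0576, 0.2334]
tool_rot: [0.681, 1.462, -0.683]
force: [-1.0, 0.5, -2.5]
grip_width: 0.0502
```

```bash
python3 - <<'E'
from h import *
go([.5597,.060,.235]); snap('wrist','w6');snap('scene','s6')
a=cv2.resize(cv2.imread('pics/w6.png')[110:310,190:450],(520,400),interpolation=2);b=cv2.resize(cv2.imread('pics/s6.png')[140:310,260:380],(280,400),interpolation=2)
cv2.imwrite('pics/c6.png',np.hstack([a,b]))
E
```

```text
tcp [0.5593 0.0576 0.2334] shift cm [-0.16  0.19 -0.16] F [-1.   0.5 -2.5] grip 0.0502 t 11.7
```

View pics/c6.png

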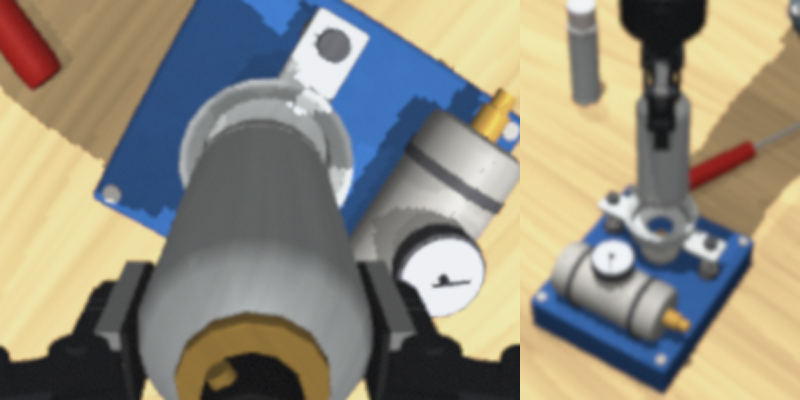

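```bash
python3 - <<'E'
from h import *
from scipy.spatial.transform import Rotation as R
d=load('w6');s=robot.get_state();M=R.from_rotvec(s['tool_rot']).as_matrix();t=np.array([.5593,.0576,.2334])
q=lambda x,y,z:(M.T@(fish(d,190+x/2-.25,110+y/2-.25,z)-t)*1000).round(1)
print('foot near edge',q(267,121,.1315),'rim near outer',q(266,77,.104),'L,R',q(180,150,.104),q(354,150,.104),'rod',q(333,44,.095),fish(d,190+333/2,110+22,.095))
go([.5597,.06,.235])
E
```

```text
foot near edge [101.9   5.3 -26.6] rim near outer [129.5   5.5 -39.1] L,R [129.5 -30.8  -8. ] [129.3  43.2  -8.1] rod [138.4  34.1 -52.3] [0.5516 0.1195 0.095 ]
tcp [0.5586 0.0575 0.2328] shift cm [-0.22  0.25 -0.12] F [ 0.3 -0.2 -2.2] grip 0.0503 t 11.8
```

Relative to the ring the foot is aligned within about 1 mm. Descend gently.

Request:
step_arm(
  commands=[
    {"dx":0.5,"dy":0.1,"dz":0,"yaw":0,"gripper":0.3},
    {"dx":1.2,"dy":0.1,"dz":0,"yaw":0,"gripper":0.3},
    {"dx":2,"dy":0.1,"dz":0,"yaw":0,"gripper":0.3},
    {"dx":2.5,"dy":0.1,"dz":0,"yaw":0,"gripper":0.3},
    {"dx":2.5,"dy":0.1,"dz":0,"yaw":0,"gripper":0.3},
  ],
)

```text
clock: 12.22
tcp_pos: [0.5599, 0.059, 0.209]
tool_rot: [0.681, 1.463, -0.682]
force: [0.2, -0.5, -2.4]
grip_width: 0.0503
```

Request:
step_arm(
  commands=[
    {"dx":0.4,"dy":0,"dz":0,"yaw":0,"gripper":0.3},
    {"dx":0.8,"dy":0,"dz":0,"yaw":0,"gripper":0.3},
    {"dx":1.2,"dy":0,"dz":0,"yaw":0,"gripper":0.3},
    {"dx":1.6,"dy":0,"dz":0,"yaw":0,"gripper":0.3},
    {"dx":1.6,"dy":0,"dz":0,"yaw":0,"gripper":0.3},
  ],
)

```text
clock: 12.63
tcp_pos: [0.5601, 0.0591, 0.1934]
tool_rot: [0.681, 1.462, -0.682]
force: [1.1, 0.1, -1.8]
grip_width: 0.0502
```

Request:
step_arm(
  commands=[
    {"dx":0.3,"dy":0,"dz":0,"yaw":0,"gripper":0.3},
    {"dx":0.6,"dy":0,"dz":0,"yaw":0,"gripper":0.3},
    {"dx":0.9,"dy":0,"dz":0,"yaw":0,"gripper":0.3},
    {"dx":1.2,"dy":0,"dz":0,"yaw":0,"gripper":0.3},
    {"dx":1.2,"dy":0,"dz":0,"yaw":0,"gripper":0.3},
  ],
)

```text
clock: 13.05
tcp_pos: [0.5606, 0.0592, 0.1821]
tool_rot: [0.682, 1.461, -0.681]
force: [-0.4, 0.5, 3.3]
grip_width: 0.0499
```

```bash
python3 - <<'E'
from h import *
go([.56,.0595,.166])
E
```

```text
tcp [0.5606 0.0592 0.1821] shift cm [ 1.61 -0.02 -0.06] F [-0.4  0.5  3.3] grip 0.0499 t 13.05
```

Request:
step_arm(
  commands=[
    {"dx":0.3,"dy":0,"dz":0,"yaw":0,"gripper":0.3},
    {"dx":0.6,"dy":0,"dz":0,"yaw":0,"gripper":0.3},
    {"dx":0.9,"dy":0,"dz":0,"yaw":0,"gripper":0.3},
    {"dx":1.2,"dy":0,"dz":0,"yaw":0,"gripper":0.3},
    {"dx":1.2,"dy":0,"dz":0,"yaw":0,"gripper":0.3},
  ],
)

```text
clock: 13.47
tcp_pos: [0.5606, 0.0591, 0.1705]
tool_rot: [0.682, 1.461, -0.681]
force: [-1.3, -0.3, 7.5]
grip_width: 0.0504
```

Request:
step_arm(
  commands=[
    {"dx":0.1,"dy":0,"dz":0,"yaw":0,"gripper":0.3},
    {"dx":0.2,"dy":0,"dz":0,"yaw":0,"gripper":0.3},
    {"dx":0.3,"dy":0,"dz":0,"yaw":0,"gripper":0.3},
    {"dx":0.4,"dy":0,"dz":0,"yaw":0,"gripper":0.3},
    {"dx":0.4,"dy":0,"dz":0,"yaw":0,"gripper":0.3},
  ],
)

```text
clock: 13.88
tcp_pos: [0.5607, 0.0591, 0.1669]
tool_rot: [0.682, 1.46, -0.681]
force: [-1.4, -0.6, 8.7]
grip_width: 0.05
```

Request:
step_arm(
  commands=[
    {"dx":0.1,"dy":0,"dz":0,"yaw":0,"gripper":0.3},
    {"dx":0.2,"dy":0,"dz":0,"yaw":0,"gripper":0.3},
    {"dx":0.2,"dy":0,"dz":0,"yaw":0,"gripper":0.3},
    {"dx":0.2,"dy":0,"dz":0,"yaw":0,"gripper":0.3},
    {"dx":0.2,"dy":0,"dz":0,"yaw":0,"gripper":0.3},
  ],
)

```text
clock: 14.3
tcp_pos: [0.561, 0.059, 0.1659]
tool_rot: [0.682, 1.459, -0.681]
force: [-4.0, -0.7, 19.1]
grip_width: 0.0505
```

Request:
step_arm(
  commands=[
    {"dx":0.1,"dy":0,"dz":0,"yaw":0,"gripper":0.3},
    {"dx":0.2,"dy":0,"dz":0,"yaw":0,"gripper":0.3},
    {"dx":0.2,"dy":0,"dz":0,"yaw":0,"gripper":0.3},
    {"dx":0.2,"dy":0,"dz":0,"yaw":0,"gripper":0.3},
    {"dx":0.2,"dy":0,"dz":0,"yaw":0,"gripper":0.3},
  ],
)

```text
clock: 14.72
tcp_pos: [0.5618, 0.0594, 0.1652]
tool_rot: [0.683, 1.457, -0.679]
force: [-5.3, 1.9, 33.2]
grip_width: 0.0499
```

The force jumped from 9 to 33 N with no travel, so the ring is on its stop. Ease a little, then check.

Request:
step_arm(
  commands=[
    {"dx":-0.1,"dy":0,"dz":0,"yaw":0,"gripper":0.3},
    {"dx":-0.1,"dy":0,"dz":0,"yaw":0,"gripper":0.3},
    {"dx":-0.1,"dy":0,"dz":0,"yaw":0,"gripper":0.3},
    {"dx":-0.1,"dy":0,"dz":0,"yaw":0,"gripper":0.3},
    {"dx":-0.1,"dy":0,"dz":0,"yaw":0,"gripper":0.3},
  ],
)

```text
clock: 15.13
tcp_pos: [0.5617, 0.0594, 0.1653]
tool_rot: [0.683, 1.458, -0.679]
force: [-2.4, 2.0, 20.7]
grip_width: 0.0503
```

```bash
python3 - <<'E'
from h import *
snap('wrist','w7');snap('scene','s7');snap('top','t7')
a=cv2.resize(cv2.imread('pics/w7.png')[110:310,190:450],(520,400),interpolation=2);b=cv2.resize(cv2.imread('pics/s7.png')[140:310,260:380],(280,400),interpolation=2)
c=cv2.resize(cv2.imread('pics/t7.png')[120:260,140:460],(800*200//350,200));o=np.zeros((600,800,3),np.uint8);o[:400]=np.hstack([a,b]);o[400:,:c.shape[1]]=c
cv2.imwrite('pics/c7.png',o);go([.5606,.0595,.166])
E
```

```text
tcp [0.5617 0.0595 0.1653] shift cm [-0.07 -0.08 -0.07] F [-1.5  2.6 21.6] grip 0.0502 t 15.2833
```

View pics/c7.png

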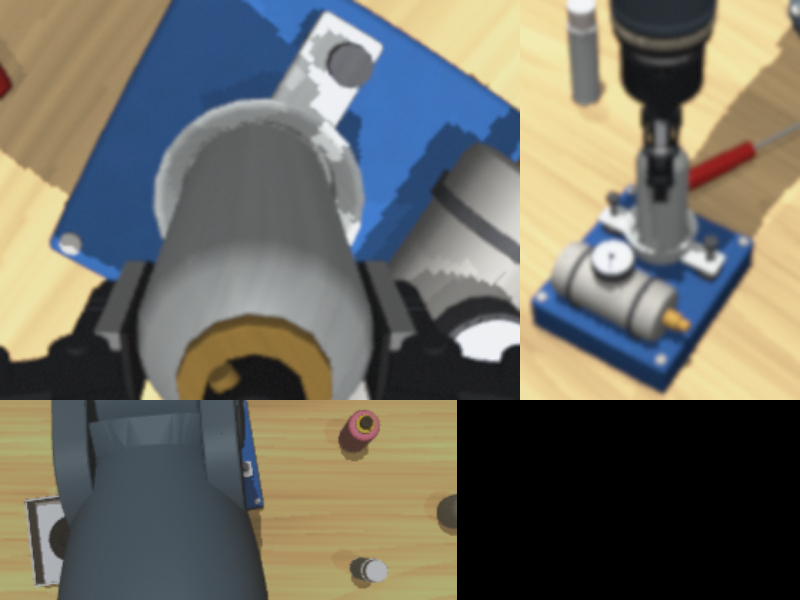

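The can stands in the ring and the ring is down: TCP fell about 20 mm from first contact and has stopped against about 21 N. Hold half a second more, then hand in.

Request:
step_arm(
  commands=[
    {"dx":0,"dy":0,"dz":0,"yaw":0,"gripper":0.3},
    {"dx":0,"dy":0,"dz":0,"yaw":0,"gripper":0.3},
    {"dx":0,"dy":0,"dz":0,"yaw":0,"gripper":0.3},
    {"dx":0,"dy":0,"dz":0,"yaw":0,"gripper":0.3},
    {"dx":0,"dy":0,"dz":0,"yaw":0,"gripper":0.3},
  ],
)

```text
clock: 15.7
tcp_pos: [0.5617, 0.0595, 0.1653]
tool_rot: [0.683, 1.458, -0.679]
force: [-1.0, 2.9, 22.1]
grip_width: 0.0505
```

Request:
step_arm(
  commands=[
    {"dx":0,"dy":0,"dz":0,"yaw":0,"gripper":0.3},
    {"dx":0,"dy":0,"dz":0,"yaw":0,"gripper":0.3},
    {"dx":0,"dy":0,"dz":0,"yaw":0,"gripper":0.3},
    {"dx":0,"dy":0,"dz":0,"yaw":0,"gripper":0.3},
    {"dx":0,"dy":0,"dz":0,"yaw":0,"gripper":0.3},
  ],
)

```text
clock: 16.12
tcp_pos: [0.5617, 0.0594, 0.1653]
tool_rot: [0.683, 1.458, -0.679]
force: [-1.7, 1.8, 21.0]
grip_width: 0.05
```

```bash
python3 - <<'E'
from h import *
go([.5606,.0595,.166]);print(robot.close_job())
E
```

```text
tcp [0.5617 0.0594 0.1653] shift cm [-0.07 -0.08 -0.07] F [-1.7  1.8 21. ] grip 0.05 t 16.1167
the job is handed in; nothing more can be done
None
```

I put the dust cover in the white tub and stood the aluminium can in the ring. I pressed it down to the stop and handed the job in at 16.1 s with the gripper still holding it there. The hand-in gave no verdict.

- **Ring:** as I pressed, the force rose along the springs to about 9 N, then jumped to 33 N with almost no further travel. I eased to a steady 21 N with the ring still on its stop, about 20 mm below first contact.
- **Can:** the grip is steady at 50 mm. The last wrist and scene pictures show the can standing in the ring, and the readings suggest a lean of about 1–2°. I did not measure tilt or centring precisely. The wrist camera read about 3 mm off the top camera, so I went by positions relative to the ring.
- **Cover:** a clear view after release showed it lying flat, about 3 mm from the tub's centre. The last top view was partly blocked by the arm and showed only part of it, still in the tub.
- **Bystanders:** none were touched as far as I could tell. I did not check every one in the final pictures.

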